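# Load a pattern sleeve on the roller pin

## Task

Take the roller pin from its rest, push its steel axle right through the longest of the three wooden pattern sleeves in the sloping rack until the sleeve meets the collar, and lift the sleeve out on the pin. Lay the pin back across both notches of its rest, its neck in one and its end in the other, with the sleeve hanging on the axle between them, close against the collar, and let go. Keep the gripper's fingers off that sleeve, drop neither pin nor sleeve, and leave the other two sleeves and the loose tools and tins around where they are.

Things in the scene. Friction and masses are not known exactly. Their poses are not given: they have to be found in the camera images.
- pin_grip (a point): Centre of the roller pin's handle, on its axis; x runs from handle to tip, y and z are square to the handle's flats, z up at the start, when the pin lies level in its rest. One rigid 200 mm, 160 g tool: beech handle 70 mm long, 24 x 24 mm, x -35 to 35; steel neck 14 mm in diameter, x 35 to 59; collar disc 30 mm in diameter, x 59 to 63; bare axle 14 mm in diameter, x 63 to 165 (tip)
- pin_neck (a point): Middle of the pin's 24 mm long neck, on the axis, 47 mm from pin_grip towards the tip; axes as pin_grip. The pin's centre of mass is about 64 mm from pin_grip towards the tip. At the start the neck lies in notch a
- pin_end (a point): Point on the pin's axle 16 mm short of its tip, on the axis, 149 mm from pin_grip; axes as pin_grip
- rest_seat_a (a point): Where the pin's axis passes the rest's first V notch when laid in it, 70 mm above the counter; x points level to the other notch, z up. The rest is fixed, of beech: base board 136 x 70 x 12 mm, two uprights 10 mm thick along x, 56 mm wide, 76 mm high, each with a 90 degree V notch on top, 32 mm wide, 16 mm deep. The neck has 7 mm of play each way along x
- rest_seat_b (a point): The same point of the rest's second V notch, 102 mm along x from rest_seat_a; at the start the axle's end lies in it; axes as rest_seat_a
- sleeve_long_mid (a point): Middle, on the bore's axis, of the longest sleeve, the one to load: beech tube with lengthwise flutes, 66 mm long, 50 mm outside diameter, 26 mm bore right through, about 70 g. x runs along the bore; at the start it points up the rack's slope, 28 degrees above level, and the pin enters at the low end, 33 mm from here in -x. Lies in any of the three channels
- sleeve_ringed_mid (a point): Middle, on the bore's axis, of a short sleeve with raised rings, 44 mm long, 50 mm outside diameter, in another channel; leave it
- sleeve_studded_mid (a point): Middle, on the bore's axis, of a short sleeve with round studs, 44 mm long, 50 mm outside diameter, in another channel; leave it
- rack: Fixed white-painted rack 193 mm wide (y), 125 mm deep, 180 mm high: three channels 60 mm apart sloping up at 28 degrees from its front (-x) to its back, open above and at both ends. Origin on the counter below the middle bore's low end, x level into the rack, z up. Bores start 135 mm above the counter. Each sleeve lies against a front lip 5 mm high, below its bore; dividers 20 mm high
- cutter_big: Loose steel ring cutter, 74 mm in diameter, 35 mm high, standing on the counter; leave it (origin under its centre)
- plunger_a: Loose white plunger cutter, 44 mm in diameter, 50 mm high; leave it (origin under its centre)
- ball_tool: Loose white modelling stick with a ball end, 150 mm long, 18 mm high, lying along its x; leave it (origin under its middle)
- spray_can: Loose spray can, 52 mm in diameter, 160 mm high; leave it (origin under its centre)
- sugar_tin: Loose tin, 68 mm in diameter, 85 mm high; leave it (origin under its centre)
Mind the look-alikes: they are no part of the job. What is shaped like the part that bears sleeve_long_mid but green is not meant.

How it is judged:
By the outcome, as a careful person would: the job done as asked, in the order asked, and still so for the second after the job is handed in, with the robot touching nothing.
It also fails if it takes over 58 s, if anything falls off the work surface, if the arm or the gripper's body presses on something with over 40 N, if the wrist force passes 120 N, or if a joint passes its speed limit or range.

## Robot

A 7-joint arm with a two-finger parallel gripper is mounted at the origin on the work surface. World frame = base frame: x ahead of the robot, y to its left, z up, the work surface at z = 0. Lengths are in m, angles in rad, forces in N, time in s.
With the tool pointing down it reaches from about 0.425 to 0.8 m from the base axis. Payload 8.3 kg.
Tool frame: the origin (TCP) lies at the very end of the fingers, on their centre line; the grasp point (between the pads) lies 19 mm behind it; z points along the fingers, y is the line along which they close (so a half turn about z gives the same grasp; the last joint's range is limited). The gripper opens to 85 mm and grips with 20 to 120 N. Pads are 22 mm wide; open, the fingers measure 114 mm over their backs; the gripper's body (76 mm by 85 mm) begins 54 mm behind the grasp point. The pads swing forward as they close: fully open they stand 13 mm farther back than shut.
Start: joints at [-1.34, 0.383, 0.016, 1.37, -0.006, 1.388, -0.046], TCP at [0.181, 0.598, 0.231] pointing down, gripper open.
Joint ranges: [-2.95, 2.95], [-0.25, 2.06], [-1.52, 1.56], [0.18, 2.33], [-1.44, 4.58], [0.02, 2.06], [-3.01, 3.01]. Speed limits (rad/s): [2.39, 2.39, 3.01, 3.01, 3.14, 3.14, 3.14].

## Interface

Orientations are given as a unit quaternion [w, x, y, z].
In Python, from workcell import arm, viewer gives the robot as it stands. The module is installed in compiled form; this text tells all that it offers.
- The arm moves only by the tool jog_arm, never from a script. Its argument "targets" is text: rows parted by semicolons, each of 6 numbers parted by spaces: the shift along the tool's x, y, z in units of 0.12 m (1.0 is 0.12 m), then the turn, a rotation vector about the tool's x, y, z in units of 45 degrees (1.0 is 45 degrees). A call has exactly 8 rows; each row shifts and turns the commanded pose from where the row before left it, along the tool's axes as they then stand; what a row does not reach is not made up. A row lasts 1/8 s, in which the tool goes at most 62.5 mm and 10.7 degrees, less where a joint would pass 70% of its speed; a pose out of reach is approached as far as the arm can. A call with a number of a shift or a turn outside -1 to 1 is refused whole. A call with a gripper value outside its range is refused whole. "claw" is the opening, from 0 (shut) to 1 (fully open), set as the call begins (left out, the last holds). The fingers move at their own pace and stop on an object; "grip_force" is the grip in N (left out, the last holds). Time passes only in rows, so rows that do not move let the fingers close, or fill a call up. It gives the time, the measured TCP pose, the force, the opening and the grip force at its end, in the units of the state.
- arm.get_obs(): the state, without advancing time (a new reading comes with each control period).
- viewer.get_image(name): name is "scene" or "top" or "wrist"; returns a dict with "color" (400x640x3 uint8, red, green, blue), "z_map" (400x640 float32, m along the optical axis (not along the pixel's ray), 0 where there is no reading), "intrinsics" (3x3 intrinsics, pixels), "rvec" (rotation vector, rad) and "tvec" (3), from world to camera coordinates, as OpenCV has them; the wrist camera has in their place "tool_from_camera" (4x4, takes a point from camera to tool coordinates, whose origin is the TCP and whose axes are the flange's). Camera axes: x right, y down, z forward; pixel columns grow to the right and rows downward; lengths in m; the calibration is good to about 2 mm. A picture is of the moment at which its call begins: read the wrist's pose just before it.
- arm.hand_in(): hands the job in; it is judged then, once.
The state is a dict: "clock": time; "joint_pos": joint angles; "dq": joint speeds; "joint_torque": joint torques, N m; "eef_pos": TCP position; "eef_rot": TCP orientation; "ft_force": force on the tool from outside, world axes, zero at the start; "wrist_torque": the same for the moment, N m; "grip_width": finger opening in m; "grip_force": force on a finger pad.
Only numpy, scipy, OpenCV 4.12 (cv2) and the standard library are available. Lean on these libraries where they do the work, as an engineer would, in place of code of your own. Each camera call takes 0.05 s, during which the arm holds its last target. There are 200 camera calls.

## Working session

There is one attempt and no reset: what is moved stays moved. The work goes in short steps, Python scripts to look and compute and a tool call to move; the robot and the scene stay as the last step left them, time stands still between calls to the robot, and variables do not carry over. Pictures are saved under pics/ and viewed, at most 11 in all, crops included, and the job is handed in when it is done.

Besides the shell and the picture viewer there is one more tool, called after ">>>" in YAML: its name, and indented under it one key for each argument. jog_arm: Moves the arm, as the interface text tells. Shifts and turns lie within -1 to 1; 1 stands for 0.12 m of shift or 45 degrees of turn. Its arguments: {"type":"object","properties":{"targets":{"type":"string"},"claw":{"type":"number"},"grip_force":{"type":"number"}},"required":["targets"]}

```bash
mkdir -p pics; cat > h.py <<'E'
import numpy as np,cv2
from scipy.spatial.transform import Rotation as R
from workcell import arm,viewer
def pose():
    o=arm.get_obs();q=o['eef_rot'];return np.array(o['eef_pos']),R.from_quat([q[1],q[2],q[3],q[0]]).as_matrix()
def cloud(n):
    p,Rm=pose();d=viewer.get_image(n);z=d['z_map'];K=d['intrinsics']
    v,u=np.mgrid[:400,:640];P=np.stack([(u-K[0,2])/K[0,0]*z,(v-K[1,2])/K[1,1]*z,z],-1)
    if n=='wrist':
        T=np.array(d['tool_from_camera']);W=(P@T[:3,:3].T+T[:3,3])@Rm.T+p
    else:
        W=(P-np.ravel(d['tvec']))@cv2.Rodrigues(np.array(d['rvec'],float))[0]
    W[z==0]=np.nan
    return d,W
def save(d,f,c=None,s=1):
    im=d['color'][...,::-1]
    if c: im=im[c[1]:c[3],c[0]:c[2]]
    cv2.imwrite('pics/'+f,cv2.resize(im,None,fx=s,fy=s,interpolation=2))
E
python3 - <<'E'
from h import *
for n in('scene','top'):
    d,W=cloud(n);save(d,n+'1.png',None,1.25);np.savez('/tmp/'+n,W=W,c=d['color'],K=d['intrinsics'],r=d['rvec'],t=d['tvec'])
print(arm.get_obs())
E
```

```text
{'clock': 0.1, 'joint_pos': array([-1.33991244,  0.38415377,  0.016387  ,  1.37100548, -0.00631183,
        1.3881801 , -0.04650441]), 'dq': array([ 0.00022112, -0.00161401, -0.00136617, -0.00173713, -0.00230142,
        0.0007364 ,  0.00045634]), 'joint_torque': array([ 3.60537000e-03, -6.29136872e+01,  8.48231670e-01, -3.72756100e+01,
        1.69546134e-02,  1.06726485e-02, -2.81122675e-05]), 'eef_pos': array([0.18082642, 0.597823  , 0.23039887]), 'eef_rot': array([-1.16692084e-04,  1.46341447e-01,  9.89233774e-01, -8.40804925e-04]), 'ft_force': array([ 0.83831638,  0.87412786, -0.45943848]), 'wrist_torque': array([-0.03163979,  0.0596531 , -0.05691662]), 'grip_force': 0.0, 'grip_width': 0.08560584308643694}
```

View pics/scene1.png

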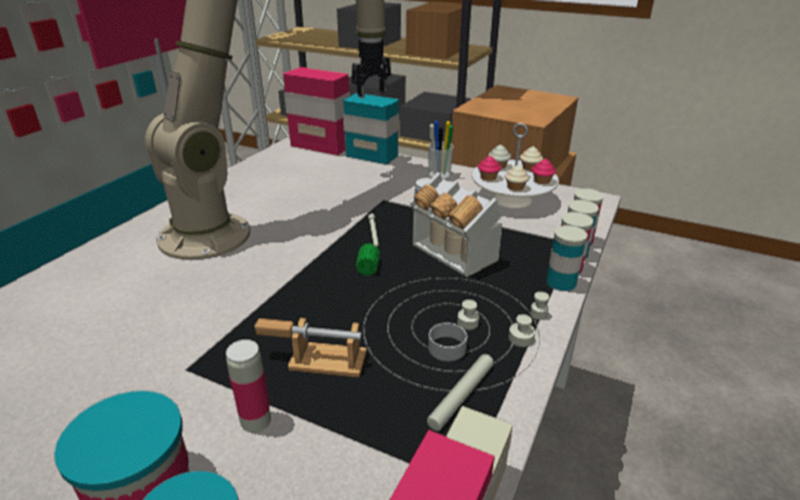

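View pics/top1.png

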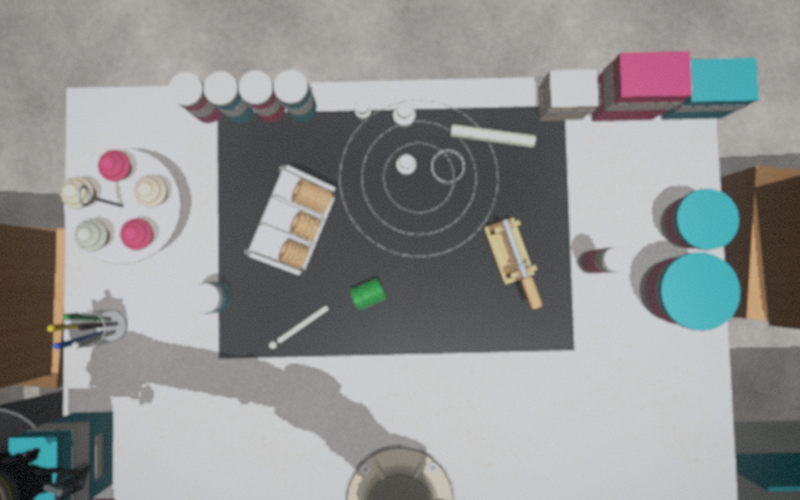

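Scene: pin in the rest at scene px (305,330); the pin handle points toward the robot's side. The rack is at (455,225), with the green decoy at (368,260). In the top view the rack is at (290,220), with the longest sleeve at about (315,193). The rest is at (512,255).

```bash
python3 - <<'E'
from h import *
Z=np.load('/tmp/top.npz');W=Z['W'];print(Z['K'][0,0],Z['t'])
def at(u,v):
    u,v=int(u/1.25),int(v/1.25);return np.round(np.nanmedian(W[v-1:v+2,u-1:u+2].reshape(-1,3),0),3)
for n,p in dict(axle=(511,235),axle2=(519,262),tip=(507,222),hand=(532,291),hend=(538,304),sl1=(315,193),sl2=(305,224),sl3=(295,253),cut=(448,152),plung=(406,163),green=(367,293),can=(610,259),tin=(207,297),ball=(300,325)).items(): print(n,at(*p))
# top surface points by class
c=cv2.cvtColor(Z['c'],cv2.COLOR_RGB2HSV)
m=(W[...,2]>0.058)&(W[...,0]>.3)&(W[...,0]<.75)&(W[...,1]<-.15)&(W[...,1]>-.42)
P=W[m];print(len(P));
q=P[:,:2]-P[:,:2].mean(0);u,s,vt=np.linalg.svd(q,full_matrices=False);print(P.mean(0),vt[0],(q@vt[0]).min(),(q@vt[0]).max())
np.savez('/tmp/pin',P=P)
m=(W[...,2]>0.1)&(W[...,0]>.35)&(W[...,0]<.85)&(W[...,1]>.1)&(W[...,1]<.45)
P=W[m];b=cv2.minAreaRect(P[:,:2].astype(np.float32)*1000);print(len(P),b,cv2.boxPoints(b))
E
python3 - <<'E'
import sys;sys.path.insert(0,'.')
import numpy as np,cv2
Z=np.load('/tmp/top.npz');c=Z['c'][...,::-1]
a=cv2.resize(c[125:225,190:290],(600,600),interpolation=2)
cv2.imwrite('pics/rackc.png',a)
E
```

```text
430.49625066862626 [-1.63790492e-04  5.47634167e-01  1.19386621e+00]
axle [ 0.576 -0.249  0.076]
axle2 [ 0.52  -0.266  0.077]
tip [ 0.606 -0.242  0.075]
hand [ 0.458 -0.289  0.083]
hend [ 0.429 -0.301  0.081]
sl1 [0.661 0.15  0.173]
sl2 [0.601 0.171 0.169]
sl3 [0.545 0.192 0.168]
cut [ 0.771 -0.126  0.032]
plung [ 0.744 -0.03   0.05 ]
green [0.461 0.062 0.048]
can [ 0.518 -0.427  0.161]
tin [0.462 0.396 0.086]
ball [0.391 0.213 0.013]
895
[ 0.51024111 -0.30699374  0.08776548] [-0.22626727 -0.97406526] -0.10830162220469428 0.11227977913912286
3484 ((612.1996459960938, 208.161376953125), (128.30223083496094, 193.7697296142578), 67.37643432617188) [[498.09256  186.21573 ]
 [676.9521   111.677376]
 [726.30676  230.10703 ]
 [547.4472   304.6454  ]]
```

View pics/rackc.png

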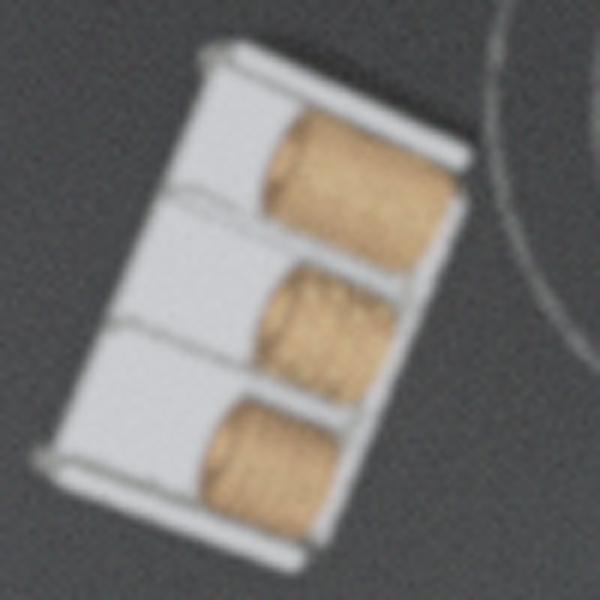

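The enlarged crop shows the longest sleeve in the far-side channel, with its low end at crop (430,235). The studded and ringed sleeves are below it. Next I'll write a planning helper and move to a wrist viewpoint above the front of the rack.

```bash
cat >> h.py <<'E'
def RT(az,el):  # tool x along pin direction az, raised by el (deg)
    a,e=np.radians([az,el]);x=np.array([np.cos(a)*np.cos(e),np.sin(a)*np.cos(e),np.sin(e)])
    y=np.array([np.sin(a),-np.cos(a),0]);return np.stack([x,y,np.cross(x,y)],1)
def plan(pt,Rt,n=8,hold=0,start=None):
    p,Rm=start or pose();rv=R.from_matrix(Rm.T@Rt).as_rotvec()
    dR=R.from_rotvec(rv/n).as_matrix();rows=[];c,Rc=p.copy(),Rm.copy();mx=0
    for i in range(n):
        g=p+(np.array(pt)-p)*(i+1)/n;s=Rc.T@(g-c)/.12;t=rv/n/(np.pi/4)
        row=np.round(np.r_[s,t],3);rows.append(row)
        mx=max(mx,np.linalg.norm(s)*.12/.0625,np.linalg.norm(t)*45/10.7)
        c=c+Rc@row[:3]*.12;Rc=Rc@R.from_rotvec(row[3:]*np.pi/4).as_matrix()
    rows+=[np.zeros(6)]*hold
    f=lambda r:' '.join('%g'%(v+0) for v in r)
    print('load %.2f'%mx)
    for k in range(0,len(rows),8): print('; '.join(f(r) for r in rows[k:k+8]))
    return c,Rc
E
python3 - <<'E'
from h import *
d=viewer.get_image('wrist');print(np.round(d['tool_from_camera'],3),d['intrinsics'][0,0])
plan([.60,.08,.38],RT(67,0),16)
E
```

```text
[[ 0.    -0.961 -0.278  0.071]
 [ 1.     0.     0.    -0.001]
 [-0.    -0.278  0.961 -0.143]
 [ 0.     0.     0.     1.   ]] 352.41531866716775
load 0.68
-0.287 -0.195 -0.078 0 0 0.134; -0.306 -0.164 -0.077 0 0 0.134; -0.321 -0.131 -0.078 0 0 0.134; -0.334 -0.096 -0.077 0 0 0.134; -0.342 -0.061 -0.078 0 0 0.134; -0.346 -0.024 -0.077 0 0 0.134; -0.347 0.012 -0.078 0 0 0.134; -0.343 0.048 -0.078 0 0 0.134
-0.337 0.084 -0.077 0 0 0.134; -0.326 0.119 -0.078 0 0 0.134; -0.312 0.153 -0.077 0 0 0.134; -0.293 0.185 -0.078 0 0 0.134; -0.273 0.214 -0.077 0 0 0.134; -0.249 0.242 -0.078 0 0 0.134; -0.222 0.267 -0.077 0 0 0.134; -0.193 0.288 -0.078 0 0 0.134
```

>>> jog_arm:
  targets: "-0.287 -0.195 -0.078 0 0 0.134; -0.306 -0.164 -0.077 0 0 0.134; -0.321 -0.131 -0.078 0 0 0.134; -0.334 -0.096 -0.077 0 0 0.134; -0.342 -0.061 -0.078 0 0 0.134; -0.346 -0.024 -0.077 0 0 0.134; -0.347 0.012 -0.078 0 0 0.134; -0.343 0.048 -0.078 0 0 0.134"

```text
clock: 1.15
eef_pos: [0.3914, 0.3374, 0.3062]
eef_rot: [-0.0, 0.54, 0.842, -0.0]
ft_force: [-0.6, -0.2, -0.7]
grip_width: 0.0851
grip_force: 0.0
```

>>> jog_arm:
  targets: "-0.337 0.084 -0.077 0 0 0.134; -0.326 0.119 -0.078 0 0 0.134; -0.312 0.153 -0.077 0 0 0.134; -0.293 0.185 -0.078 0 0 0.134; -0.273 0.214 -0.077 0 0 0.134; -0.249 0.242 -0.078 0 0 0.134; -0.222 0.267 -0.077 0 0 0.134; -0.193 0.288 -0.078 0 0 0.134"

```text
clock: 2.15
eef_pos: [0.6006, 0.0785, 0.3806]
eef_rot: [-0.0, 0.837, 0.548, 0.0]
ft_force: [1.2, 0.1, -0.0]
grip_width: 0.0855
grip_force: 0.0
```

```bash
python3 - <<'E'
from h import *
print(pose());d,W=cloud('wrist');save(d,'w1.png',None,1.25);np.savez('/tmp/w1',W=W,c=d['color'])
print(arm.get_obs()['joint_pos'])
E
```

```text
(array([0.60058252, 0.07854922, 0.38064231]), array([[ 3.99886265e-01,  9.16564769e-01,  3.52305107e-06],
       [ 9.16564764e-01, -3.99886264e-01,  9.54017771e-05],
       [ 8.88507275e-05, -3.49207559e-05, -9.99999995e-01]]))
[-0.59699631  0.36581025  0.63470556  1.13758894 -0.21240882  1.70057715
 -0.4459394 ]
```

View pics/w1.png

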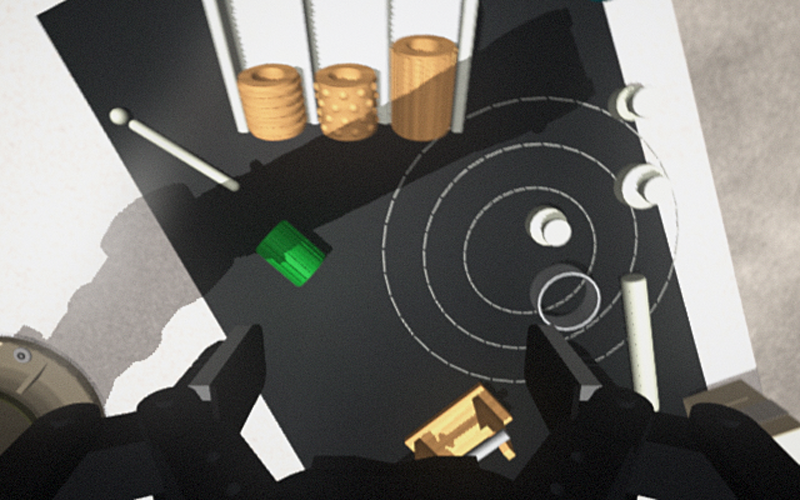

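The wrist view shows the long sleeve as the rightmost one, at (425,90), with its low end at row 138 and the ringed and studded sleeves to its left. I'll fit its axis with depth from both cameras.

```bash
python3 - <<'E'
from h import *
from scipy.optimize import least_squares
def wood(Z):
    c=cv2.cvtColor(Z['c'],cv2.COLOR_RGB2HSV);W=Z['W']
    return W[(c[...,0]>6)&(c[...,0]<24)&(c[...,1]>80)&(W[...,2]>.125)&(W[...,0]>.45)&(W[...,0]<.8)&(W[...,1]>.05)&(W[...,1]<.35)]
for n in('top','scene','w1'):
    P=wood(np.load(f'/tmp/{n}.npz'))
    a=np.radians(67.4);h=np.array([np.cos(a),np.sin(a),0]);r=np.array([np.sin(a),-np.cos(a),0])
    lat=P@r; lo=P[lat>np.array([.587,.149,0])@r+.034]
    def f(q,full=0):
        A=q[4];E=np.radians(28);d=np.array([np.cos(A)*np.cos(E),np.sin(A)*np.cos(E),np.sin(E)])
        s=np.array([np.sin(A),-np.cos(A),0]);k=np.cross(s,d)
        o=np.array([.66,.15,.15])+q[0]*s+q[1]*k
        v=lo-o
        if full: return o,d,v@d
        return np.hypot(v@s,v@k)-.0248
    S=least_squares(f,[0,0,0,0,a],loss='soft_l1',f_scale=.001)
    o,d,t=f(S.x,1);res=f(S.x);t=t[abs(res)<.003]
    print(n,len(lo),'az',np.degrees(S.x[4]),'rms',np.sqrt(np.median(res**2)),'t',np.percentile(t,[.5,2,98,99.5]))
    for q in(1,99):print(o+np.percentile(t,q)*d)
E
```

```text
top 410 az 65.84931234949765 rms 0.0012202395146206039 t [-0.02022183 -0.01830212  0.04255426  0.04308135]
[0.64745755 0.13966198 0.13678938]
[0.66986106 0.18962701 0.16590464]
scene 402 az 66.7934385788762 rms 0.0014946431237241751 t [-0.02430754 -0.02323825  0.03917171  0.04076726]
[0.64598614 0.13578589 0.13469209]
[0.66820808 0.18761717 0.16467737]
w1 4835 az 67.129113710046 rms 0.0013610175413773865 t [-0.02352137 -0.02177351  0.04182509  0.04238452]
[0.64695732 0.13558891 0.13573847]
[0.66928632 0.18852406 0.16628616]
```

```bash
python3 - <<'E'
from h import *
plan([.45,-.291,.24],RT(17.5,0),8)
E
```

```text
load 0.84
-0.41 0.01 0.148 0.001 0 0.134; -0.407 0.054 0.148 0.001 0 0.134; -0.399 0.096 0.148 0.001 0 0.134; -0.387 0.138 0.147 0.001 0 0.134; -0.37 0.177 0.148 0.001 0 0.134; -0.35 0.216 0.147 0.001 0 0.134; -0.324 0.251 0.147 0.001 0 0.134; -0.297 0.284 0.147 0.001 0 0.134
```

>>> jog_arm:
  targets: "-0.41 0.01 0.148 0 0 0.134; -0.407 0.054 0.148 0 0 0.134; -0.399 0.096 0.148 0 0 0.134; -0.387 0.138 0.147 0 0 0.134; -0.37 0.177 0.148 0 0 0.134; -0.35 0.216 0.147 0 0 0.134; -0.324 0.251 0.147 0 0 0.134; -0.297 0.284 0.147 0 0 0.134"

```text
clock: 3.2
eef_pos: [0.4524, -0.2872, 0.2383]
eef_rot: [-0.0, 0.987, 0.158, 0.0]
ft_force: [0.9, 0.9, -0.5]
grip_width: 0.0853
grip_force: 0.0
```

```bash
python3 - <<'E'
from h import *
print(pose()[0]);d,W=cloud('wrist');save(d,'w2.png',None,1.25);np.savez('/tmp/w2',W=W,c=d['color'])
E
```

```text
[ 0.45240178 -0.28724444  0.2382771 ]
```

View pics/w2.png

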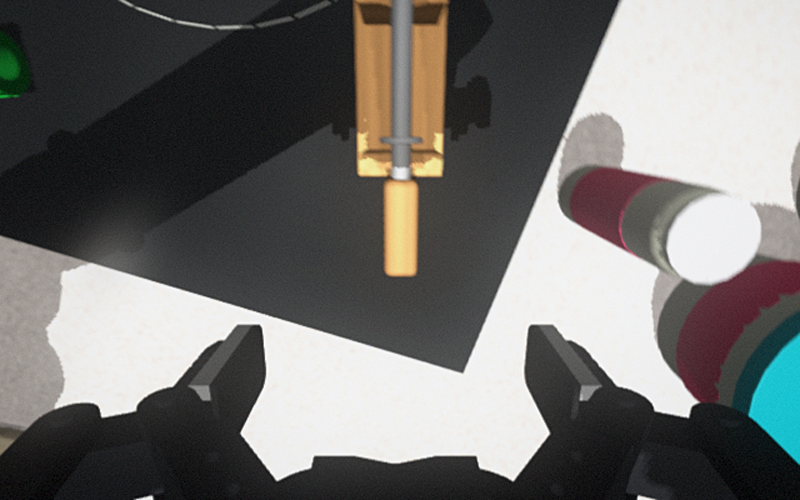

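The wrist view shows the handle at (400,180)–(400,275), the collar at (402,140) and the axle running up along column 402. The spray can at (715,235) is well clear.

```bash
python3 - <<'E'
from h import *
Z=np.load('/tmp/w2.npz');W=Z['W'];c=cv2.cvtColor(Z['c'],cv2.COLOR_RGB2HSV)
Hm=W[146:219,308:333];Hm=Hm[Hm[...,2]>.075];print('handle z',np.percentile(Hm[:,2],[5,50,95]))
A=W[0:108,314:329];A=A[(A[...,2]>.072)];print('axle top z',np.percentile(A[:,2],[5,50,95]),len(A))
P=np.r_[Hm,A]
m=Hm[:,:2].mean(0);ma=A[:,:2].mean(0);d=(ma-m)/np.linalg.norm(ma-m)
print('az from centroids',np.degrees(np.arctan2(d[1],d[0])),m,ma)
t=(Hm[:,:2]-m)@d;n=(Hm[:,:2]-m)@[-d[1],d[0]]
print('handle extents',np.percentile(t,[.5,99.5]),np.percentile(n,[1,99]))
e=np.percentile(t,[.5,99.5]);print('grip centre',m+d*e.mean())
print('slope',np.polyfit(t,Hm[:,2],1),np.polyfit((A[:,:2]-m)@d,A[:,2],1))
Zs=np.load('/tmp/top.npz');
E
```

```text
handle z [0.07973027 0.08192321 0.08320307]
axle top z [0.07364842 0.07639071 0.07791783] 1452
az from centroids 18.23191061188412 [ 0.45431746 -0.29043456] [ 0.55380258 -0.25766411]
handle extents [-0.03311861  0.03133344] [-0.01079029  0.01053276]
grip centre [ 0.45346969 -0.29071381]
slope [0.00274424 0.0817734 ] [-0.0021947  0.076448 ]
```

```bash
python3 - <<'E'
from h import *
plan([.4535,-.2907,.049],RT(18.2,0),7,1)
E
```

```text
load 0.43
0.009 -0.001 0.223 0 0.001 -0.003; 0.008 -0.001 0.223 0 0.001 -0.003; 0.009 -0.001 0.224 0 0.001 -0.003; 0.008 -0.002 0.223 0 0.001 -0.003; 0.008 -0.001 0.223 0 0.001 -0.003; 0.008 -0.001 0.224 0 0.001 -0.003; 0.007 -0.001 0.223 0 0.001 -0.003; 0 0 0 0 0 0
```

```bash
python3 - <<'E'
from h import *
p,r=pose();print(p,r,arm.get_obs()['dq'],arm.get_obs()['clock'])
E
```

```text
[ 0.44732464 -0.29354078  0.23654456] [[ 9.54215626e-01  2.99108299e-01 -2.60079086e-03]
 [ 2.99105154e-01 -9.54218924e-01 -1.53342232e-03]
 [-2.94038320e-03  6.85305591e-04 -9.99995442e-01]] [-0.0327501  -0.03303044 -0.00343872 -0.00580679  0.06133637  0.05099014
 -0.02500662] 3.25
```

>>> jog_arm:
  targets: "0.006 -0.001 0.15 0 0 0; 0.006 -0.001 0.15 0 0 0; 0.006 0 0.15 0 0 0; 0.006 0 0.15 0 0 0; 0 0 0 0 0 0; 0 0 0 0 0 0; 0 0 0 0 0 0; 0 0 0 0 0 0"

```text
clock: 4.25
eef_pos: [0.4565, -0.2848, 0.1671]
eef_rot: [0.0, 0.987, 0.16, 0.0]
ft_force: [-0.5, 0.3, 1.0]
grip_width: 0.0854
grip_force: 0.0
```

```bash
python3 - <<'E'
from h import *
print(pose());d,W=cloud('wrist');np.savez('/tmp/w3',W=W,c=d['color'])
c=cv2.cvtColor(d['color'],cv2.COLOR_RGB2HSV)
ok=(c[...,0]>6)&(c[...,0]<24)&(c[...,1]>60)&(W[...,2]>.07)&(W[...,2]<.09)&(W[...,0]<.487)
P=W[ok];m=np.median(P[:,:2],0);a=np.radians(18.2);dd=np.array([np.cos(a),np.sin(a)]);n=np.array([-dd[1],dd[0]])
q=P[:,:2]-[.4535,-.2907];print(len(P),np.percentile(q@dd,[1,50,99]),np.percentile(q@n,[1,50,99]),np.median(P[:,2]))
print('dir',np.polyfit(q@dd,q@n,1))
A=W[(W[...,2]>.073)&(W[...,2]<.082)&(W[...,0]>.52)&(W[...,0]<.62)&(abs((W[...,:2]-[.4535,-.2907])@n)<.008)]
print('axle',len(A),np.median((A[:,:2]-[.4535,-.2907])@n))
print(pose()[0])
E
```

```text
(array([ 0.45647136, -0.28477089,  0.1671417 ]), array([[ 9.48612765e-01,  3.16438020e-01,  8.95246919e-04],
       [ 3.16438382e-01, -9.48613021e-01, -2.92963645e-04],
       [ 7.56538049e-04,  5.61199540e-04, -9.99999556e-01]]))
3099 [-0.03204858  0.00249976  0.03513669] [-0.0107912   0.00094201  0.01288409] 0.08178845406734786
dir [0.03113246 0.00124819]
axle 2132 0.0010154036061307734
[ 0.45641857 -0.28472709  0.16704453]
```

>>> jog_arm:
  targets: "-0.012 0.015 0.16 0 0 0; -0.013 0.015 0.16 0 0 0; 0 0 0.16 0 0 0; 0 0 0.16 0 0 0; 0 0 0.16 0 0 0; 0 0 0.16 0 0 0; 0 0 0.02 0 0 0; 0 0 0 0 0 0"

```text
clock: 5.3
eef_pos: [0.4546, -0.2892, 0.0491]
eef_rot: [0.0, 0.987, 0.16, -0.0]
ft_force: [0.1, -0.1, -0.0]
grip_width: 0.0858
grip_force: 0.0
```

>>> jog_arm:
  targets: "0 0 0 0 0 0; 0 0 0 0 0 0; 0 0 0 0 0 0; 0 0 0 0 0 0; 0 0 0 0 0 0; 0 0 0 0 0 0; 0 0 0 0 0 0; 0 0 0 0 0 0"
  claw: 0.0
  grip_force: 90

```text
clock: 6.3
eef_pos: [0.4548, -0.2894, 0.0493]
eef_rot: [0.0, 0.987, 0.16, 0.0]
ft_force: [1.7, -2.8, 2.9]
grip_width: 0.0228
grip_force: 88.7
```

>>> jog_arm:
  targets: "0 0 -0.1 0 0 0; 0 0 -0.15 0 0 0; 0 0 -0.15 0 0 0; 0 0 -0.15 0 0 0; 0 0 -0.15 0 0 0; 0 0 -0.15 0 0 0; 0 0 -0.1 0 0 0; 0 0 0 0 0 0"

```text
clock: 7.3
eef_pos: [0.455, -0.2892, 0.1639]
eef_rot: [0.0, 0.987, 0.16, 0.001]
ft_force: [-0.4, 0.4, -0.9]
grip_width: 0.0226
grip_force: 88.2
```

```bash
python3 - <<'E'
from h import *
p,r=pose();print(p)
p=np.array([.4547,-.2893,.163])
plan([.5636,-.0617,.115],RT(67.1,28),13,3,(p,r))
E
```

```text
[ 0.45497945 -0.2891578   0.16392125]
load 0.40
0.112 -0.116 0.031 0.02 0.045 -0.081; 0.119 -0.109 0.036 0.02 0.045 -0.081; 0.123 -0.1 0.043 0.02 0.045 -0.081; 0.128 -0.091 0.049 0.02 0.045 -0.081; 0.132 -0.083 0.054 0.02 0.045 -0.081; 0.135 -0.072 0.06 0.02 0.045 -0.081; 0.137 -0.064 0.067 0.02 0.045 -0.081; 0.138 -0.053 0.072 0.02 0.045 -0.081
0.138 -0.044 0.077 0.02 0.045 -0.081; 0.138 -0.033 0.084 0.02 0.045 -0.081; 0.137 -0.024 0.088 0.02 0.045 -0.081; 0.135 -0.013 0.094 0.02 0.045 -0.081; 0.132 -0.003 0.098 0.02 0.045 -0.081; 0 0 0 0 0 0; 0 0 0 0 0 0; 0 0 0 0 0 0
```

>>> jog_arm:
  targets: "0.112 -0.116 0.031 0.02 0.045 -0.081; 0.119 -0.109 0.036 0.02 0.045 -0.081; 0.123 -0.1 0.043 0.02 0.045 -0.081; 0.128 -0.091 0.049 0.02 0.045 -0.081; 0.132 -0.083 0.054 0.02 0.045 -0.081; 0.135 -0.072 0.06 0.02 0.045 -0.081; 0.137 -0.064 0.067 0.02 0.045 -0.081; 0.138 -0.053 0.072 0.02 0.045 -0.081"

```text
clock: 8.3
eef_pos: [0.5213, -0.1482, 0.1324]
eef_rot: [-0.084, 0.903, 0.402, 0.127]
ft_force: [-0.2, 0.9, -2.3]
grip_width: 0.0228
grip_force: 88.3
```

>>> jog_arm:
  targets: "0.138 -0.044 0.077 0.02 0.045 -0.081; 0.138 -0.033 0.084 0.02 0.045 -0.081; 0.137 -0.024 0.088 0.02 0.045 -0.081; 0.135 -0.013 0.094 0.02 0.045 -0.081; 0.132 -0.003 0.098 0.02 0.045 -0.081; 0 0 0 0 0 0; 0 0 0 0 0 0; 0 0 0 0 0 0"

```text
clock: 9.3
eef_pos: [0.5632, -0.0621, 0.1151]
eef_rot: [-0.132, 0.811, 0.534, 0.202]
ft_force: [-0.7, -0.3, -0.6]
grip_width: 0.023
grip_force: 88.3
```

```bash
python3 - <<'E'
from h import *
p,r=pose();print(p,r[:,0],RT(67.1,28)[:,0],arm.get_obs()['joint_pos'])
d,W=cloud('wrist');save(d,'w4.png',None,1.25);np.savez('/tmp/w4',W=W,c=d['color'],p=p,r=r)
q=plan([.5869,-.0064,.0303],RT(67.1,28),6,2)
E
```

```text
[ 0.56323617 -0.06214247  0.11513856] [0.34863751 0.81184729 0.46835441] [0.34357606 0.81335844 0.46947156] [-0.09137765  0.37386141  0.54339554  1.82014796 -0.76160643  1.13900298
  0.39715071]
load 0.28
0.019 -0.001 0.143 0.001 0 -0.001; 0.019 0 0.144 0.001 0 -0.001; 0.018 -0.001 0.143 0.001 0 -0.001; 0.019 0 0.144 0.001 0 -0.001; 0.019 0 0.143 0.001 0 -0.001; 0.019 0 0.144 0.001 0 -0.001; 0 0 0 0 0 0; 0 0 0 0 0 0
```

View pics/w4.png

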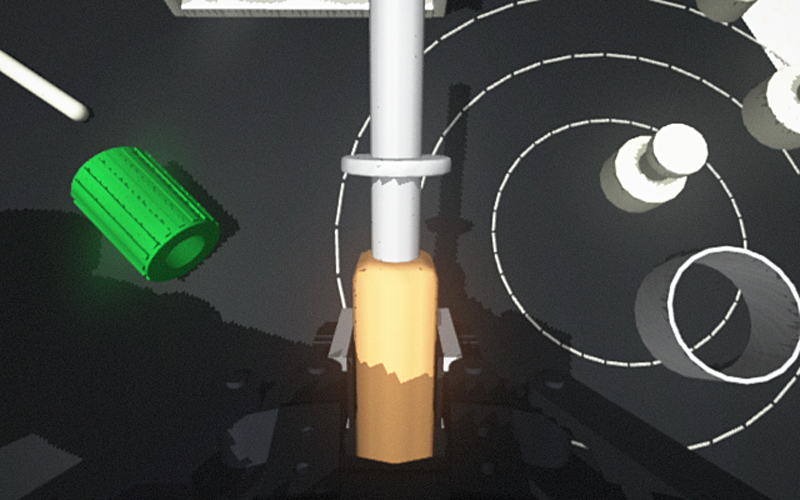

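The wrist view shows the pin held straight, with the axle along column 397 and the collar at row 165. The handle covers rows 255–460 and the rack's front edge is at the top. I'll measure the pin in the tool frame.

```bash
python3 - <<'E'
from h import *
Z=np.load('/tmp/w4.npz');T=(Z['W']-Z['p'])@Z['r']
A=T[0:122,290:345].reshape(-1,3);A=A[(abs(A[:,1])<.012)&(A[:,2]<.0)]
for lo,hi in((.06,.08),(.08,.1),(.1,.12),(.12,.14)):
    a=A[(A[:,0]>lo)&(A[:,0]<hi)]
    if len(a)>20: print(lo,len(a),'y mid',np.percentile(a[:,1],[2,50,98]),'z top',np.percentile(a[:,2],[2,10,50]))
H=T[205:300,280:355].reshape(-1,3);H=H[(abs(H[:,1])<.015)&(abs(H[:,2]+.033)<.008)]
print('handle x',np.percentile(H[:,0],[.5,99.5]),'z',np.median(H[:,2]))
c=T[124:142,275:360].reshape(-1,3);c=c[(c[:,2]<-.02)&(abs(c[:,1])>.009)&(abs(c[:,1])<.017)];print('collar x',np.percentile(c[:,0],[2,50,98]))
E
```

```text
0.06 2292 y mid [-0.00722645 -0.00060507  0.00603936] z top [-0.02874581 -0.02814569 -0.02684818]
0.08 2966 y mid [-0.0071921  -0.0004735   0.00615635] z top [-0.02870487 -0.02815669 -0.02679802]
handle x [0.00187586 0.03517731] z -0.032478556758823586
collar x [0.05835113 0.06058872 0.06222159]
```

```bash
python3 - <<'E'
from h import *
Rt=RT(67.1,28);low=np.array([.6467,.1351,.1355])
t=low-Rt[:,0]*.185-Rt@[0,-.0005,-.021];print(t)
np.save('/tmp/pre',t)
print(pose()[0]);plan(t,Rt,6,2)
E
```

```text
[ 0.58743536 -0.006484    0.03010586]
[ 0.56331408 -0.06197959  0.11521202]
load 0.28
0.019 0 0.144 0.001 0 -0.001; 0.019 0 0.144 0.001 0 -0.001; 0.019 0.001 0.143 0.001 0 -0.001; 0.018 0 0.144 0.001 0 -0.001; 0.019 0.001 0.144 0.001 0 -0.001; 0.019 0 0.144 0.001 0 -0.001; 0 0 0 0 0 0; 0 0 0 0 0 0
```

>>> jog_arm:
  targets: "0.019 0 0.144 0.001 0 -0.001; 0.019 0 0.144 0.001 0 -0.001; 0.019 0.001 0.143 0.001 0 -0.001; 0.018 0 0.144 0.001 0 -0.001; 0.019 0.001 0.144 0.001 0 -0.001; 0.019 0 0.144 0.001 0 -0.001; 0 0 0 0 0 0; 0 0 0 0 0 0"

```text
clock: 10.35
eef_pos: [0.5876, -0.0063, 0.0301]
eef_rot: [-0.133, 0.809, 0.537, 0.201]
ft_force: [-0.1, -0.3, -1.3]
grip_width: 0.0227
grip_force: 88.3
```

```bash
python3 - <<'E'
from h import *
p,r=pose();t=np.load('/tmp/pre.npy');print('err tool',r.T@(t-p),'rot',R.from_matrix(r.T@RT(67.1,28)).as_rotvec()/(np.pi/4))
d,W=cloud('scene');np.savez('/tmp/s2',W=W,c=d['color'])
K=d['intrinsics'];low=np.array([.6467,.1351,.1355]);D=RT(67.1,28)[:,0]
g=p+r@[0,-.0005,-.021];X=np.array([g,g+r[:,0]*.165,low,low+D*.066])
uv=cv2.projectPoints(X,np.array(d['rvec'],float),np.array(d['tvec'],float),K,None)[0][:,0];print(uv)
a,b=(uv.min(0)-25).astype(int),(uv.max(0)+25).astype(int)
save(d,'s2.png',(a[0],a[1],b[0],b[1]),5);print(a,b)
E
```

```text
err tool [-2.28920599e-04 -4.63253302e-05 -1.34089705e-04] rot [1.00765130e-05 9.68200558e-04 7.75711418e-04]
[[320.62724379 223.85913092]
 [359.87889006 182.08978918]
 [364.40047645 177.21464516]
 [379.30128897 161.3584762 ]]
[295 136] [404 248]
```

View pics/s2.png

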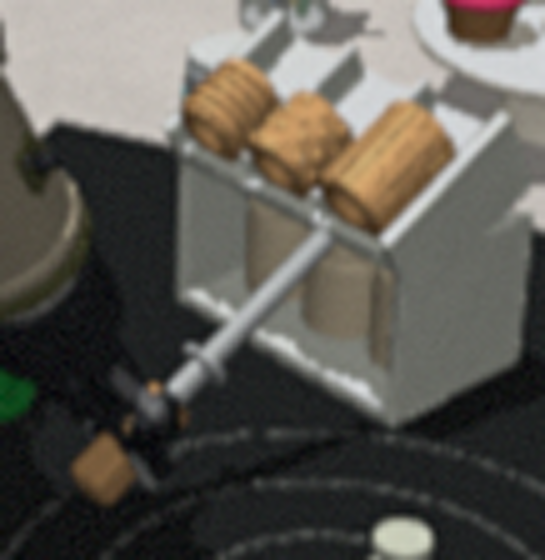

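The scene crop shows the pin's tip at (325,235), aimed at the long sleeve's bore at (348,205), in line. I'll insert it.

>>> jog_arm:
  targets: "0.07 0 0 0 0 0; 0.07 0 0 0 0 0; 0.07 0 0 0 0 0; 0.07 0 0 0 0 0; 0.07 0 0 0 0 0; 0.07 0 0 0 0 0; 0 0 0 0 0 0; 0 0 0 0 0 0"

```text
clock: 11.4
eef_pos: [0.6045, 0.035, 0.0534]
eef_rot: [-0.134, 0.809, 0.537, 0.201]
ft_force: [1.1, -0.1, -1.7]
grip_width: 0.023
grip_force: 88.3
```

>>> jog_arm:
  targets: "0.07 0 0 0 0 0; 0.07 0 0 0 0 0; 0.07 0 0 0 0 0; 0.07 0 0 0 0 0; 0.07 0 0 0 0 0; 0.07 0 0 0 0 0; 0 0 0 0 0 0; 0 0 0 0 0 0"

```text
clock: 12.4
eef_pos: [0.6218, 0.076, 0.077]
eef_rot: [-0.134, 0.809, 0.537, 0.201]
ft_force: [0.2, -0.9, -2.0]
grip_width: 0.0231
grip_force: 88.3
```

```bash
python3 - <<'E'
from h import *
p,r=pose();t=np.load('/tmp/pre.npy');print('adv',r.T@(p-t))
d,W=cloud('wrist');np.savez('/tmp/w5',W=W,c=d['color'],p=p,r=r);save(d,'w5.png')
E
```

```text
adv [ 0.10091542 -0.00037675  0.00047075]
```

View pics/w5.png

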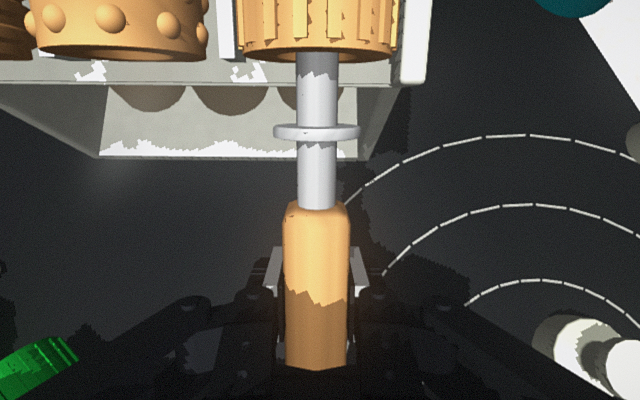

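The wrist view shows the axle inside the long sleeve, with the collar (row 132) about 21 mm short of the sleeve's face (row 58).

>>> jog_arm:
  targets: "0.03 0 0 0 0 0; 0.03 0 0 0 0 0; 0.03 0 0 0 0 0; 0.03 0 0 0 0 0; 0.03 0 0 0 0 0; 0.02 0 0 0 0 0; 0.02 0 0 0 0 0; 0 0 0 0 0 0"

```text
clock: 13.45
eef_pos: [0.6298, 0.095, 0.0879]
eef_rot: [-0.134, 0.808, 0.537, 0.201]
ft_force: [0.0, 0.4, -1.8]
grip_width: 0.0229
grip_force: 88.3
```

```bash
python3 - <<'E'
from h import *
p,r=pose();t=np.load('/tmp/pre.npy');print('adv',r.T@(p-t))
d,W=cloud('wrist');T=(W-p)@r
c=cv2.cvtColor(d['color'],cv2.COLOR_RGB2HSV)
S=T[(T[...,0]>.05)&(T[...,0]<.12)&(abs(T[...,1])<.028)&(T[...,2]<-.03)&(c[...,1]>80)&(c[...,0]<24)]
print('sleeve face x',np.percentile(S[:,0],[1,5,50]),np.percentile(S[:,1],[1,99]),np.percentile(S[:,2],[1]))
E
```

```text
adv [ 0.12426543 -0.00031676  0.00054499]
sleeve face x [0.06250015 0.0639358  0.07981465] [-0.02297546  0.02207556] [-0.04721108]
```

>>> jog_arm:
  targets: "0 0 -0.03 0 0 0; 0 0 -0.03 0 0 0; 0 0 -0.04 0 0 0; 0 0 -0.06 0 0 0; 0 0 -0.08 0 0 0; 0 0 -0.08 0 0 0; 0 0 -0.08 0 0 0; 0 0 -0.08 0 0 0"

```text
clock: 14.5
eef_pos: [0.6192, 0.0696, 0.1394]
eef_rot: [-0.134, 0.808, 0.537, 0.201]
ft_force: [0.4, -0.4, -2.4]
grip_width: 0.0228
grip_force: 88.3
```

```bash
python3 - <<'E'
from h import *
p,r=pose();print(p)
d,W=cloud('wrist');T=(W-p)@r;save(d,'w6.png')
c=cv2.cvtColor(d['color'],cv2.COLOR_RGB2HSV)
S=T[(T[...,0]>.05)&(T[...,0]<.14)&(abs(T[...,1])<.028)&(T[...,2]<-.03)&(T[...,2]>-.06)&(c[...,1]>80)&(c[...,0]<24)]
print('sleeve face x',np.percentile(S[:,0],[1,5,50]),np.percentile(S[:,1],[1,99]),np.percentile(S[:,2],[1]))
E
```

```text
[0.61921447 0.0696322  0.13943114]
sleeve face x [0.06279408 0.06426826 0.08072493] [-0.01956975  0.01869114] [-0.04015464]
```

View pics/w6.png

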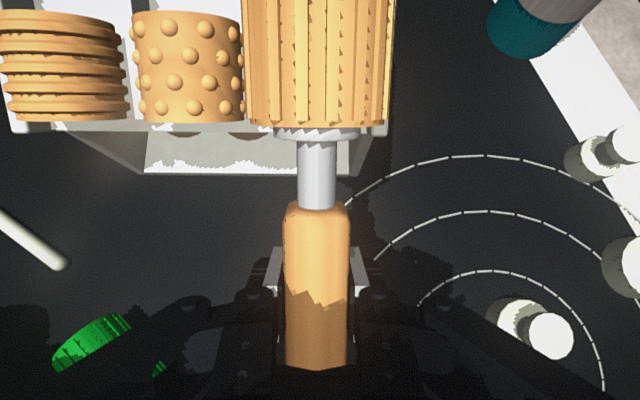

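The wrist view shows the long sleeve lifted clear and sitting against the collar (row 130). The ringed and studded sleeves are still in their channels. Now I'll retreat and swing back to the rest.

```bash
python3 - <<'E'
from h import *
p,r=pose();print(p)
s=plan([.592,.005,.205],r,8)
s=plan([.4548,-.2893,.165],RT(18.4,8),16,0,s)
E
```

```text
[0.6197356  0.06873003 0.14066267]
load 0.19
-0.032 -0.001 -0.093 0 0 0; -0.033 0 -0.093 0 0 0; -0.032 -0.001 -0.093 0 0 0; -0.033 -0.001 -0.094 0 0 0; -0.032 0 -0.093 0 0 0; -0.033 -0.001 -0.093 0 0 0; -0.032 -0.001 -0.093 0 0 0; -0.033 0 -0.093 0 0 0
load 0.33
-0.159 -0.006 -0.061 -0.021 -0.026 0.065; -0.16 0.003 -0.058 -0.021 -0.026 0.065; -0.161 0.012 -0.054 -0.021 -0.026 0.065; -0.162 0.021 -0.051 -0.021 -0.026 0.065; -0.161 0.03 -0.047 -0.021 -0.026 0.065; -0.16 0.039 -0.043 -0.021 -0.026 0.065; -0.158 0.048 -0.039 -0.021 -0.026 0.065; -0.157 0.056 -0.036 -0.021 -0.026 0.065
-0.155 0.066 -0.03 -0.021 -0.026 0.065; -0.151 0.073 -0.027 -0.021 -0.026 0.065; -0.148 0.081 -0.023 -0.021 -0.026 0.065; -0.144 0.09 -0.018 -0.021 -0.026 0.065; -0.14 0.096 -0.013 -0.021 -0.026 0.065; -0.135 0.104 -0.009 -0.021 -0.026 0.065; -0.129 0.111 -0.005 -0.021 -0.026 0.065; -0.124 0.117 0 -0.021 -0.026 0.065
```

>>> jog_arm:
  targets: "-0.02 0 -0.093 0 0 0; -0.033 0 -0.093 0 0 0; -0.032 -0.001 -0.093 0 0 0; -0.033 -0.001 -0.094 0 0 0; -0.032 0 -0.093 0 0 0; -0.033 -0.001 -0.093 0 0 0; -0.032 -0.001 -0.093 0 0 0; -0.045 -0.001 -0.093 0 0 0"

```text
clock: 15.55
eef_pos: [0.5916, 0.0057, 0.2036]
eef_rot: [-0.134, 0.808, 0.537, 0.201]
ft_force: [1.2, 0.3, -2.1]
grip_width: 0.0229
grip_force: 88.3
```

>>> jog_arm:
  targets: "-0.159 -0.006 -0.061 -0.021 -0.026 0.065; -0.16 0.003 -0.058 -0.021 -0.026 0.065; -0.161 0.012 -0.054 -0.021 -0.026 0.065; -0.162 0.021 -0.051 -0.021 -0.026 0.065; -0.161 0.03 -0.047 -0.021 -0.026 0.065; -0.16 0.039 -0.043 -0.021 -0.026 0.065; -0.158 0.048 -0.039 -0.021 -0.026 0.065; -0.157 0.056 -0.036 -0.021 -0.026 0.065"

```text
clock: 16.55
eef_pos: [0.5227, -0.1418, 0.1834]
eef_rot: [-0.075, 0.921, 0.356, 0.138]
ft_force: [-0.9, -0.4, -2.5]
grip_width: 0.0229
grip_force: 88.2
```

>>> jog_arm:
  targets: "-0.155 0.066 -0.03 -0.021 -0.026 0.065; -0.151 0.073 -0.027 -0.021 -0.026 0.065; -0.148 0.081 -0.023 -0.021 -0.026 0.065; -0.144 0.09 -0.018 -0.021 -0.026 0.065; -0.14 0.096 -0.013 -0.021 -0.026 0.065; -0.135 0.104 -0.009 -0.021 -0.026 0.065; -0.129 0.111 -0.005 -0.021 -0.026 0.065; -0.124 0.117 0 -0.021 -0.026 0.065"

```text
clock: 17.55
eef_pos: [0.4542, -0.2894, 0.1631]
eef_rot: [-0.011, 0.985, 0.156, 0.068]
ft_force: [-0.6, -0.5, -2.9]
grip_width: 0.0228
grip_force: 88.3
```

>>> jog_arm:
  targets: "0 0 0 0 0 0; 0 0 0 0 0 0; 0 0 0 0 0 0; 0 0 0 0 0 0; 0 0 0 0 0 0; 0 0 0 0 0 0; 0 0 0 0 0 0; 0 0 0 0 0 0"

```text
clock: 18.55
eef_pos: [0.4547, -0.2883, 0.1633]
eef_rot: [-0.012, 0.985, 0.158, 0.069]
ft_force: [0.3, 0.1, -1.6]
grip_width: 0.0229
grip_force: 88.3
```

```bash
cat > chk.py <<'E'
from h import *
def chk(name):
    p,r=pose();d,W=cloud('wrist');T=(W-p)@r;save(d,name)
    c=cv2.cvtColor(d['color'],cv2.COLOR_RGB2HSV);wood=(c[...,1]>80)&(c[...,0]<24)
    S=T[(T[...,0]>.05)&(T[...,0]<.2)&(abs(T[...,1])<.028)&(T[...,2]<-.03)&(T[...,2]>-.06)&wood]
    print('sleeve x',np.percentile(S[:,0],[1,5,99]))
    H=T[(T[...,0]>.0)&(T[...,0]<.045)&(abs(T[...,1])<.012)&(abs(T[...,2]+.033)<.006)&wood];print('handle front',np.percentile(H[:,0],99.5),'z',np.median(H[:,2]),'slope',np.polyfit(H[:,0],H[:,2],1)[0])
E
python3 - <<'E'
from chk import *
chk('w7.png');p,r=pose();print(p)
s=plan([.4548,-.2893,.09],RT(18.4,1.5),8)
s=plan([.4548,-.2893,.052],RT(18.4,1.5),6,2,s)
E
```

```text
sleeve x [0.06190398 0.06362086 0.09554946]
handle front 0.03351162065297525 z -0.032355532380416656 slope 0.04994951014841908
[ 0.45471946 -0.28825236  0.1632698 ]
load 0.15
-0.011 0.001 0.076 0 -0.018 -0.001; -0.01 0.001 0.075 0 -0.018 -0.001; -0.008 0.001 0.076 0 -0.018 -0.001; -0.008 0.002 0.076 0 -0.018 -0.001; -0.007 0.001 0.076 0 -0.018 -0.001; -0.005 0.001 0.076 0 -0.018 -0.001; -0.004 0.001 0.076 0 -0.018 -0.001; -0.004 0.001 0.077 0 -0.018 -0.001
load 0.10
-0.001 0 0.053 0 0 0.001; -0.002 0 0.052 0 0 0.001; -0.001 0 0.053 0 0 0.001; -0.001 0 0.053 0 0 0.001; -0.002 0 0.052 0 0 0.001; -0.001 0 0.053 0 0 0.001; 0 0 0 0 0 0; 0 0 0 0 0 0
```

View pics/w7.png

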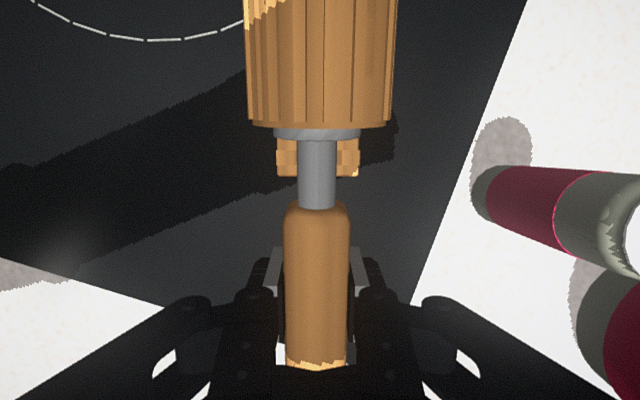

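The wrist view shows the sleeve against the collar (row 130), with the rest's near upright (row 158) under the neck. I'll check whether the pin has drooped in the grip.

```bash
python3 - <<'E'
from chk import *
def dro(T,n):
    for a,b in((.004,.026),(.04,.056)):
        S=T[(T[...,0]>a)&(T[...,0]<b)&(abs(T[...,1]+.0005)<.003)&(T[...,2]<-.022)&(T[...,2]>-.038)]
        print(n,len(S),np.median(S[:,2]),np.polyfit(S[:,0],S[:,2],1)[0])
Z=np.load('/tmp/w4.npz');dro((Z['W']-Z['p'])@Z['r'],'before')
p,r=pose();d,W=cloud('wrist');dro((W-p)@r,'now')
E
```

```text
before 1020 -0.03298121553017203 -0.0014528333819282568
before 852 -0.027611164552616127 0.003582150078452243
now 1027 -0.0327301756500548 0.0037221197652095883
now 846 -0.027383569001080632 0.0028966157740865205
```

No droop, so I'll lower it.

>>> jog_arm:
  targets: "-0.011 0.001 0.076 0 -0.018 -0.001; -0.01 0.001 0.075 0 -0.018 -0.001; -0.008 0.001 0.076 0 -0.018 -0.001; -0.008 0.002 0.076 0 -0.018 -0.001; -0.007 0.001 0.076 0 -0.018 -0.001; -0.005 0.001 0.076 0 -0.018 -0.001; -0.004 0.001 0.076 0 -0.018 -0.001; -0.004 0.001 0.077 0 -0.018 -0.001"

```text
clock: 19.65
eef_pos: [0.4548, -0.2893, 0.0894]
eef_rot: [-0.002, 0.987, 0.161, 0.012]
ft_force: [-0.1, -0.8, -2.5]
grip_width: 0.0227
grip_force: 88.3
```

>>> jog_arm:
  targets: "0 0 0.052 0 0 0; -0.002 0 0.052 0 0 0; -0.001 0 0.052 0 0 0; -0.001 0 0.052 0 0 0; -0.002 0 0.052 0 0 0; -0.001 0 0.052 0 0 0; 0 0 0 0 0 0; 0 0 0 0 0 0"

```text
clock: 20.65
eef_pos: [0.455, -0.2893, 0.0527]
eef_rot: [-0.002, 0.987, 0.161, 0.013]
ft_force: [-0.5, -0.7, -1.7]
grip_width: 0.0226
grip_force: 88.4
```

```bash
python3 - <<'E'
from chk import *
chk('w8.png');p,r=pose();print(p,'el',np.degrees(np.arcsin(r[2,0])),'az',np.degrees(np.arctan2(r[1,0],r[0,0])))
plan([.4548,-.2893,.0495],RT(18.4,0),4,4)
E
```

```text
sleeve x [0.06186277 0.06358547 0.09552412]
handle front 0.03342403750868787 z -0.032245231866637344 slope 0.05214855263956039
[ 0.45507325 -0.28936324  0.05274998] el 1.5157660873471854 az 18.573541411958473
load 0.04
-0.001 0 0.007 0 -0.008 0.001; 0 -0.001 0.007 0 -0.008 0.001; -0.001 0 0.006 0 -0.008 0.001; 0 0 0.007 0 -0.008 0.001; 0 0 0 0 0 0; 0 0 0 0 0 0; 0 0 0 0 0 0; 0 0 0 0 0 0
```

>>> jog_arm:
  targets: "-0.001 0 0.007 0 -0.008 0; 0 0 0.007 0 -0.008 0; -0.001 0 0.006 0 -0.008 0; 0 0 0.007 0 -0.008 0; 0 0 0 0 0 0; 0 0 0 0 0 0; 0 0 0 0 0 0; 0 0 0 0 0 0"

```text
clock: 21.7
eef_pos: [0.455, -0.2895, 0.0495]
eef_rot: [-0.0, 0.987, 0.161, 0.001]
ft_force: [0.2, -1.0, 1.1]
grip_width: 0.0229
grip_force: 88.8
```

>>> jog_arm:
  targets: "0 0 0 0 0 0; 0 0 0 0 0 0; 0 0 0 0 0 0; 0 0 0 0 0 0; 0 0 0 0 0 0; 0 0 0 0 0 0; 0 0 0 0 0 0; 0 0 0 0 0 0"
  claw: 0.9
  grip_force: 20

```text
clock: 22.7
eef_pos: [0.4547, -0.2893, 0.0493]
eef_rot: [-0.0, 0.987, 0.161, 0.0]
ft_force: [-0.6, -1.0, -0.2]
grip_width: 0.0767
grip_force: 0.0
```

>>> jog_arm:
  targets: "0 0 -0.1 0 0 0; 0 0 -0.2 0 0 0; 0 0 -0.25 0 0 0; 0 0 -0.25 0 0 0; 0 0 -0.25 0 0 0; 0 0 -0.2 0 0 0; 0 0 0 0 0 0; 0 0 0 0 0 0"

```text
clock: 23.7
eef_pos: [0.4544, -0.2893, 0.1991]
eef_rot: [-0.001, 0.987, 0.161, 0.0]
ft_force: [0.5, -0.2, -0.8]
grip_width: 0.0773
grip_force: 0.0
```

```bash
python3 - <<'E'
from h import *
d,W=cloud('wrist');print(pose()[0])
s,_=cloud('scene')
a=d['color'];b=cv2.resize(s['color'][220:320,190:320],(520,400))
cv2.imwrite('pics/fin.png',cv2.resize(np.hstack([a,b]),(800,276))[...,::-1])
E
```

```text
[ 0.45422755 -0.28910216  0.1986709 ]
```

View pics/fin.png

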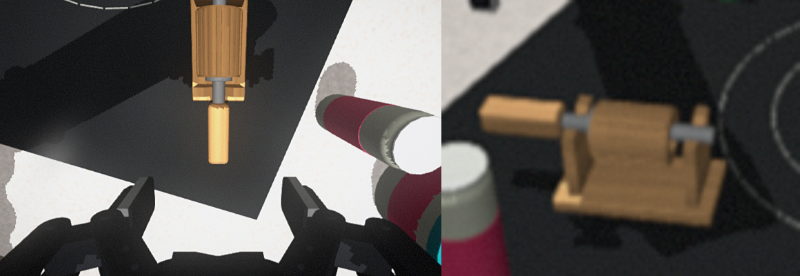

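The final views show the pin across both notches, its end at (705,132) and its neck at (575,122). The sleeve hangs between them against the collar, and the gripper is clear.

```bash
python3 -c "
from workcell import arm
print(arm.hand_in())"
```

```text
the job is handed in; nothing more can be done
None
```

The roller pin lies back across both notches of its rest with the longest sleeve hanging on the axle against the collar; the gripper is clear, and I handed the job in at about 24 s (no verdict was returned).

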